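# Hold up the labelled glass plate for reading

## Robot

A 6-joint arm with a two-finger parallel gripper is mounted at the origin on the work surface. World frame = base frame: x ahead of the robot, y to its left, z up, the work surface at z = 0. Lengths are in m, angles in rad, forces in N, time in s.
With the tool pointing down it reaches from about 0.4 to 0.825 m from the base axis. Payload 7 kg.
Tool frame: the origin (TCP) lies between the finger pads; the fingertips stand 8 mm ahead of it and the grasp point (between the pads) lies 11 mm behind it (arm.finger_overhang is the distance from the TCP to the fingertips, in m); z points along the fingers, y is the line along which they close (so a half turn about z gives the same grasp; the last joint's range is limited). The gripper opens to 88 mm and grips with 3 to 60 N. Pads are 19 mm wide; open, the fingers measure 130 mm over their backs; the gripper's body (78 mm by 193 mm) begins 47 mm behind the grasp point.
Start: joints at [-1.017, 0.359, 0.012, 0, -1.224, -0.288], TCP at [0.177, -0.651, 0.235] pointing down, gripper open.
Joint ranges: [-3.07, 3.07], [-1.43, 2.12], [-1.02, 1.25], [-3.03, 1.67], [-3.05, -0], [-3.03, 3.03]. Speed limits (rad/s): [2.39, 2.39, 3.01, 3.14, 3.14, 3.14].

## Interface

Orientations are given as [roll, pitch, yaw] about the fixed x, y, z axes, in that order (R = Rz(yaw) Ry(pitch) Rx(roll)).
In Python, from station import arm gives the robot as it stands.
- The arm moves only by the tool move_arm, never from a script. Its argument "rows" is text: rows parted by semicolons, each of 7 numbers parted by spaces: the turn, a rotation vector about the tool's x, y, z in degrees, then the shift along the tool's x, y, z in m, then the finger opening in m, from 0 to 0.0876. A call has 1 to 8 rows; each row shifts and turns the commanded pose from where the row before left it, along the tool's axes as they then stand; what a row does not reach is not made up. A row lasts 1/8 s, in which the tool goes at most 62.5 mm and 10.7 degrees, less where a joint would pass 70% of its speed; a pose out of reach is approached as far as the arm can. A call is refused whole if a number of a shift passes 0.0625 or a number of a turn 10.7, either way. A call with a gripper value outside its range is refused whole. The fingers move at their own pace and stop on an object; "squeeze" is the grip in N (left out, the last holds). Time passes only in rows, so rows that do not move let the fingers close. It gives the time, the measured TCP pose, the force, the opening and the grip force at its end, in the units of the state.
- arm.get_state(): the state, without advancing time (a new reading comes with each control period).
- arm.grab_frame(name): name is "scene" or "side" or "wrist"; returns (picture, depth): 400x640x3 uint8, blue, green, red; 400x640 float32, m along the optical axis (not along the pixel's ray), 0 where there is no reading.
- arm.camera_model(name): a dict with "mtx" (3x3 intrinsics, pixels), "camera_from_world" (4x4, takes a point from world to camera coordinates); the wrist camera has in their place "mount" (4x4, takes a point from camera to tool coordinates, whose origin is the TCP and whose axes are the flange's). Camera axes: x right, y down, z forward; pixel columns grow to the right and rows downward; lengths in m; the calibration is good to about 2 mm. The wrist camera is an equidistant fisheye: a pixel r from the principal point sees the ray r / f radians off the axis. A picture is of the moment at which its call begins: read the wrist's pose just before it. camera_model takes no time and is no camera call.
- arm.job_done(): hands the job in; it is judged then, once.
The state is a dict: "t": time; "q": joint angles; "qd": joint speeds; "joint_efforts": joint torques, N m; "eef_pos": TCP position; "ee_rot": TCP orientation; "force": force on the tool from outside, world axes, zero at the start; "moment": the same for the moment, N m; "width": finger opening in m; "gripper_force": force on a finger pad.
Only numpy, scipy, OpenCV 4.12 (cv2) and the standard library are available. Lean on these libraries where they do the work, as an engineer would, in place of code of your own. Each camera call takes 0.05 s, during which the arm holds its last target. There are 200 camera calls.

## Task

One of the three glass filter plates in the drying rack has a frosted label end, marked by a small notch in its corner: lift that plate out by its clear part, keeping the fingers off the frosted end and disturbing nothing else. Hold it up about 25 cm above the bench, label up, for a colleague across the bench to read: long edges level and square to the reader, tipped about halfway between upright and flat so that the frosted face looks up and away from the robot. Finish while still holding it there.

Things in the scene. Friction and masses are not known exactly. Their poses are not given: they have to be found in the camera images.
- plate: The plate to present: clear glass, 100 mm long, 60 mm tall, 8 mm thick, 120 g, upright on a long edge in a rack slot. Origin: middle of its lower long edge. x runs along the length to the frosted end, y out of the frosted face, z up to the upper edge. Grip it across the 8 mm thickness on the clear part (x from -50 to 20 mm); fingers must not touch the frosted end (x 20 to 50 mm), front or back.
- label (a point): Centre of the frosted label field, matt white, on the plate's +y face only (the back is smooth; the edges there are matt too): the last 30 mm of the plate's length, full height. 35 mm along x, 4 mm along y, 30 mm up z from the plate's origin. Its axes are the plate's.
- notch (a point): The square notch, 10 x 10 mm, cut out of the upper corner of the plate's frosted end (plate x 40 to 50 mm, z 50 to 60 mm); this point is its middle. Looking at the frosted face of the upright plate, the notch is at the upper left. Its axes are the plate's.
- plain_a: A plain clear glass plate, 100 x 8 x 60 mm, no frosting, no notch, standing on a long edge in the same rack. Origin: middle of the lower long edge; x along the length, y through the thickness, z up. To be left alone.
- plain_b: A second plain clear glass plate, same as the other. To be left alone.
- rack: Grey plastic drying rack, fixed, turned any way: slab 176 (x) x 94 (y) x 6 mm with two rows of teeth along x, 30 mm either side of its middle, tooth tops 22 mm above the bench; slots 11 mm wide, 16 mm deep. The three plates stand across it, length along the rack's y, 70 mm apart, lower edges 6 mm and upper edges 66 mm above the bench. Origin: centre of the underside.
- wash_bottle: White plastic wash bottle with a red bent spout, 64 mm across, about 185 mm tall, standing left of the rack. Origin: centre of its base. To be left alone.
- beaker: Empty clear beaker, 68 mm across, 85 mm tall, standing right of the rack. Origin: centre of its base. To be left alone.
- right_side (a point): A fixed point in the air at the right of the work, 0.55 m ahead of the robot base, 0.5 m to its right, 0.25 m above the bench. A plate whose frosted face looks up and away from the robot has its frosted end pointing to this side. Its axes are those of the world (x away from the robot, y to its left, z up).

How it is judged:
By the outcome, as a careful person would: the job done as asked, in the order asked, and still so for the second after the job is handed in, while the arm keeps its last pose, push and grip.
It also fails if it takes over 32 s, if anything falls off the work surface, if the arm or the gripper's body presses on something with over 40 N, if the wrist force passes 120 N, or if a joint passes its speed limit or range.

## Working session

There is one attempt and no reset: what is moved stays moved. The work goes in short steps, Python scripts to look and compute and a tool call to move; the robot and the scene stay as the last step left them, time stands still between calls to the robot, and variables do not carry over. Pictures are saved under pics/ and viewed, at most 10 in all, crops included, and the job is handed in when it is done.

Besides the shell and the picture viewer there is one more tool, called after "Call:" as name(argument=value, ...), one argument or row to a line, values as JSON. move_arm: Moves the arm, as the interface text tells. Its arguments: {"type":"object","properties":{"rows":{"type":"string"},"squeeze":{"type":"number"}},"required":["rows"]}

```bash
mkdir -p pics; ls; python3 - <<'E'
from station import arm
import cv2,numpy as np
for n in("scene","side"):
    p,d=arm.grab_frame(n); cv2.imwrite(f"pics/{n}0.png",p); np.save(f"pics/{n}0.npy",d)
    m=arm.camera_model(n); print(n,np.round(m["mtx"],1).tolist(),np.round(m["camera_from_world"],4).tolist())
m=arm.camera_model("wrist");print({k:np.round(v,4).tolist() if not isinstance(v,str) else v for k,v in m.items()})
s=arm.get_state();print(s, arm.finger_overhang)
E
```

```text
pics
scene [[460.8, 0.0, 324.5], [0.0, 460.8, 206.4], [0.0, 0.0, 1.0]] [[-0.6529, 0.7574, -0.0074, 0.4068], [0.4279, 0.3607, -0.8287, -0.0903], [-0.625, -0.5443, -0.5596, 1.7819], [0.0, 0.0, 0.0, 1.0]]
side [[500.5, 0.0, 324.0], [0.0, 500.5, 203.1], [0.0, 0.0, 1.0]] [[-0.7135, -0.7006, -0.0074, 0.3938], [-0.5259, 0.5426, -0.655, 0.4462], [0.4629, -0.4635, -0.7556, 1.4864], [0.0, 0.0, 0.0, 1.0]]
{'mtx': [[309.7069, 0.0, 323.5453], [0.0, 309.7069, 198.6465], [0.0, 0.0, 1.0]], 'mount': [[-0.0006, -0.9594, -0.2819, 0.0763], [1.0, -0.0006, -0.0001, 0.0006], [-0.0001, -0.2819, 0.9594, -0.1504], [0.0, 0.0, 0.0, 1.0]]}
{'t': 0.1, 'q': array([-1.01688837e+00,  3.59268806e-01,  1.11896777e-02, -2.97163496e-04,
       -1.22409567e+00, -2.88073940e-01]), 'qd': array([ 9.32870235e-04, -1.31904019e-03,  1.29010918e-03,  7.08903357e-04,
        1.06956624e-04,  4.80061130e-06]), 'joint_efforts': array([-6.38040674e-04, -5.84164345e+01,  2.93754065e+01,  7.01557070e+00,
        1.01825219e-02, -5.01000056e-05]), 'eef_pos': array([ 0.17718512, -0.65090966,  0.23376552]), 'ee_rot': array([ 3.14019161e+00, -1.23805165e-04, -2.87585972e+00]), 'force': array([-0.36322566,  0.28810721,  0.20508853]), 'moment': array([0.00601887, 0.00956744, 0.00856664]), 'gripper_force': 0.0, 'width': 0.08769498207077076} 0.008
```

View pics/scene0.png

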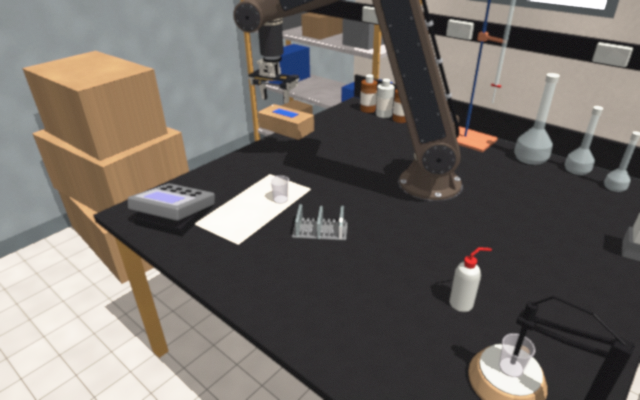

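View pics/side0.png

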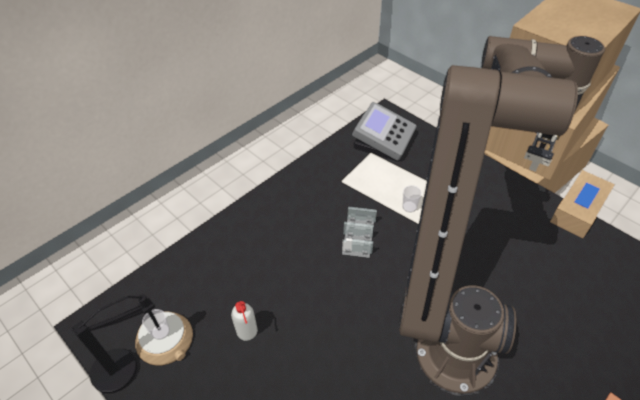

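The scene view shows the rack at about (320,225), with the beaker at (280,190) and the bottle at (465,285). The side view shows the rack at (360,232) with a whitish patch near (352,243). I'll zoom in on both.

```bash
python3 - <<'E'
import cv2,numpy as np
a=cv2.imread("pics/scene0.png")[195:250,280:360];b=cv2.imread("pics/side0.png")[195:270,325:395]
f=lambda i,s:cv2.resize(i,None,fx=s,fy=s,interpolation=cv2.INTER_CUBIC)
A=f(a,5);B=f(b,5);o=np.zeros((max(A.shape[0],B.shape[0]),A.shape[1]+B.shape[1],3),np.uint8)
o[:A.shape[0],:A.shape[1]]=A;o[:B.shape[0],A.shape[1]:]=B;cv2.imwrite("pics/z.png",o)
E
cat > h.py <<'E'
import numpy as np
from station import arm
def ray(n,uv,z):
    m=arm.camera_model(n);K=m["mtx"];T=m["camera_from_world"];R=T[:3,:3];c=-R.T@T[:3,3]
    d=R.T@np.linalg.inv(K)@[uv[0],uv[1],1];return c+d*(z-c[2])/d[2]
def wray(uv,z,s):
    from scipy.spatial.transform import Rotation as Ro
    m=arm.camera_model("wrist");K=m["mtx"];M=m["mount"]
    v=np.array([(uv[0]-K[0,2])/K[0,0],(uv[1]-K[1,2])/K[1,1]]);r=np.hypot(*v)
    d=np.r_[v/r*np.sin(r),np.cos(r)]
    R=Ro.from_euler("xyz",s["ee_rot"]).as_matrix()
    c=s["eef_pos"]+R@M[:3,3];d=R@M[:3,:3]@d
    return c+d*(z-c[2])/d[2]
E
python3 -c "
from h import *
print(ray('scene',(320,228),.01),ray('side',(360,235),.01))"
```

```text
[ 0.50217204 -0.12397337  0.01      ] [ 0.49472292 -0.12315271  0.01      ]
```

View pics/z.png

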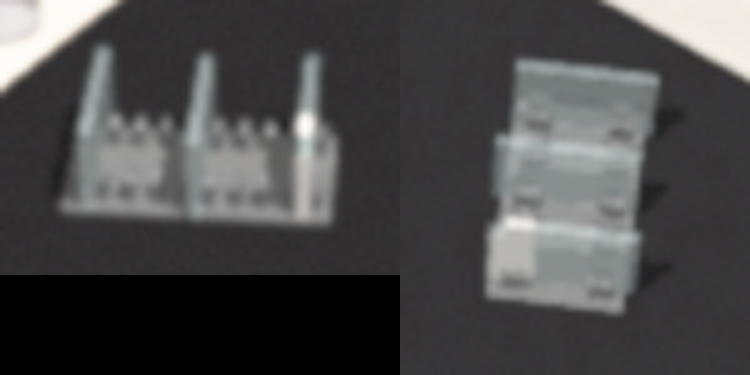

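The zoom identifies the target. It is the plate at the bottom of the side view (rightmost in the scene view), with its frosted end at the left of the side view. That camera therefore sees the frosted face. Next I'll get its coarse pose and the bottle and beaker positions.

```bash
python3 - <<'E'
from h import *
a=ray('side',(342.4,239.5),.066);b=ray('side',(373,241.8),.066);print("ends",a,b,(a+b)/2,np.degrees(np.arctan2(*(a-b)[1::-1])))
print("scene near top",ray('scene',(280+305/5,195+120/5),.066),ray('scene',(280+313/5,195+58/5),.066))
print("rack side bottom edge",np.degrees(np.arctan2(*(ray('side',(342.4,254),.006)-ray('side',(369.8,257),.006))[1::-1])))
print("bottle",ray('side',(247,337),0),ray('scene',(463,305),0),"beaker",ray('side',(411,206),0),ray('scene',(281,202),0))
E
```

```text
ends [ 0.49797577 -0.03415467  0.066     ] [ 0.41794214 -0.0985059   0.066     ] [ 0.45795895 -0.06633028  0.066     ] 38.80110654089657
scene near top [ 0.47856398 -0.05428127  0.066     ] [ 0.42006619 -0.0949097   0.066     ]
rack side bottom edge 36.5704839887725
bottle [0.4864513  0.40161434 0.        ] [0.50433652 0.39444664 0.        ] beaker [ 0.45356748 -0.3625377   0.        ] [ 4.64805469e-01 -3.45949658e-01 -1.11022302e-16]
```

Call:
move_arm(
  rows="0 0 0 -0.0353 0.0409 -0.0015 0.0876;0 0 0 -0.0353 0.0409 -0.0015 0.0876;0 0 0 -0.0353 0.0409 -0.0015 0.0876;0 0 0 -0.0353 0.0409 -0.0015 0.0876;0 0 0 -0.0353 0.0409 -0.0015 0.0876;0 0 0 -0.0353 0.0409 -0.0015 0.0876;0 0 0 -0.0353 0.0409 -0.0015 0.0876;0 0 0 -0.0353 0.0409 -0.0015 0.0876",
)

```text
t: 1.1
eef_pos: [0.3641, -0.2597, 0.2466]
ee_rot: [-3.142, 0.0, -2.876]
force: [1.9, 0.2, 0.3]
width: 0.0881
gripper_force: 0.0
```

Call:
move_arm(
  rows="0 0 0 -0.0353 0.0409 -0.0015 0.0876;0 0 0 -0.0353 0.0409 -0.0015 0.0876;0 0 0 -0.0353 0.0409 -0.0015 0.0876;0 0 0 -0.0353 0.0409 -0.0015 0.0876;0 0 -10.7 0 0 0 0.04;0 0 -10.7 0 0 0 0.04;0 0 -10.7 0 0 0 0.04;0 0 -10.7 0 0 0 0.04",
)

```text
t: 2.1
eef_pos: [0.4568, -0.0663, 0.2523]
ee_rot: [3.141, -0.0, -2.122]
force: [0.2, 1.3, -0.6]
width: 0.0529
gripper_force: 0.0
```

Call:
move_arm(
  rows="0 0 -10.7 0 0 0 0.04;0 0 -10.7 0 0 0 0.04;0 0 -10.7 0 0 0 0.04;0 0 -10.7 0 0 0 0.04;0 0 -10.7 0 0 0 0.04;0 0 -10.7 0 0 0 0.04;0 0 -10.7 0 0 0 0.04;0 0 -10.7 0 0 0 0.04",
)

```text
t: 3.1
eef_pos: [0.4568, -0.0665, 0.2523]
ee_rot: [3.141, 0.001, -0.629]
force: [0.1, 0.4, 0.9]
width: 0.0401
gripper_force: 0.0
```

Call:
move_arm(
  rows="0 0 -10.7 0 0 0 0.04;0 0 -10.7 0 0 0 0.04;0 0 -10.7 0 0 0 0.04;0 0 -10.7 0 0 0 0.04;0 0 -10.7 0 0 0 0.04;0 0 -10.7 0 0 0 0.04;0 0 -10.4 0 0 0 0.04;0 0 0 0 0 0 0.04",
)

```text
t: 4.1
eef_pos: [0.4568, -0.0665, 0.2523]
ee_rot: [-3.141, 0.0, 0.666]
force: [-0.0, 0.1, -0.0]
width: 0.0404
gripper_force: 0.0
```

```bash
python3 - <<'E'
from h import *
import cv2
s=arm.get_state();p,d=arm.grab_frame("wrist");cv2.imwrite("pics/w1.png",p)
print(s["t"],s["eef_pos"],np.degrees(s["ee_rot"]),s["q"])
E
```

```text
4.1 [ 0.45684771 -0.06645289  0.25234915] [-1.79981391e+02  1.96833540e-02  3.81539492e+01] [ 2.83850648e-01 -1.32408050e-02 -4.07135303e-01 -1.87624113e-04
 -1.17734170e+00  1.95292963e+00]
```

View pics/w1.png

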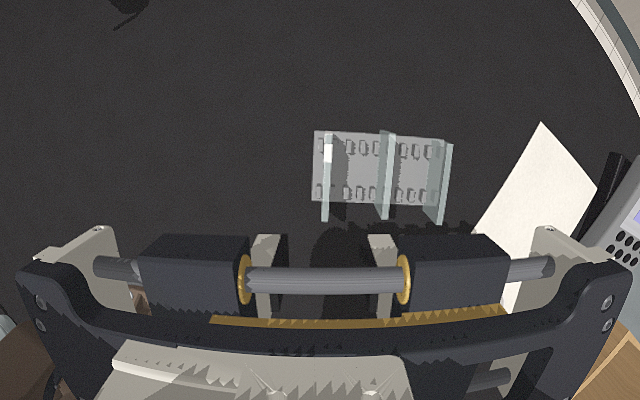

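The wrist view shows the rack at columns 313–453. The target's top edge runs from about (328,133) to (325,220), with the frosted end at the top, which is tool +x. I'll take a close crop for exact edges.

```bash
python3 - <<'E'
import cv2
p=cv2.imread("pics/w1.png")[125:228,305:365]
cv2.imwrite("pics/w1z.png",cv2.resize(p,None,fx=5.8,fy=5.8,interpolation=cv2.INTER_NEAREST))
E
```

```text
(no output)
```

View pics/w1z.png

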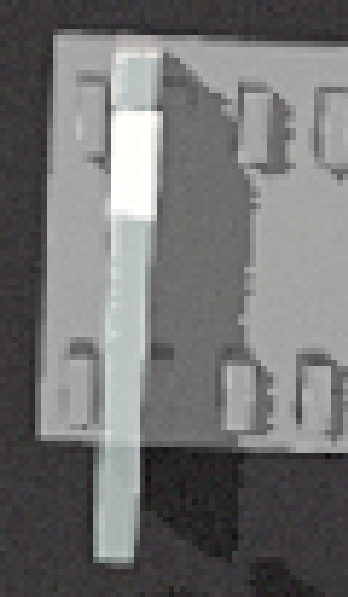

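The white top edge (plate x 20–40) covers crop rows 110–218. Clear glass runs down to row 562, and the notch floor lies above the white part. Converting to world positions.

```bash
python3 - <<'E'
from h import *
from scipy.spatial.transform import Rotation as Ro
s=arm.get_state();f=lambda u,v:wray((305+u/5.8-.5,125+v/5.8-.5),.066,s)
R=Ro.from_euler("xyz",s["ee_rot"]).as_matrix()
a,b,e=f(135,110),f(131.5,218),f(113.5,562)
print(a,b,e,np.linalg.norm(a-e),np.linalg.norm(b-e))
u=(a-e)/np.linalg.norm(a-e);print("heading",np.degrees(np.arctan2(u[1],u[0])))
c=e+.05*u*np.linalg.norm(a-e)/.09
print("centre",c,"scaled; from a",a-.04*u);g=c-.003*u
d=R.T@(g-s["eef_pos"]);print("tool shift",d)
E
```

```text
[ 0.49075412 -0.04495617  0.066     ] [ 0.47409882 -0.05717305  0.066     ] [ 0.41725645 -0.09722433  0.066     ] 0.09018796646419741 0.06953532043779222
heading 35.41868697721326
centre [ 0.45808849 -0.06818646  0.066     ] scaled; from a [ 0.45815657 -0.06813805  0.066     ]
tool shift [-0.00305976  0.00199881  0.18639216]
```

Call:
move_arm(
  rows="0 0 2.75 -0.003 0.002 0.03 0.04;0 0 0 0 0 0.04 0.04;0 0 0 0 0 0.04 0.04;0 0 0 0 0 0.02 0.04;0 0 0 0 0 0 0.04",
)

```text
t: 4.78
eef_pos: [0.4549, -0.0702, 0.1213]
ee_rot: [-3.14, 0.003, 0.616]
force: [0.8, -0.3, 0.3]
width: 0.04
gripper_force: 0.0
```

```bash
python3 - <<'E'
from h import *
import cv2
s=arm.get_state();p,d=arm.grab_frame("wrist");cv2.imwrite("pics/w2.png",p);cv2.imwrite("pics/w2z.png",cv2.resize(p[100:300,240:420],None,fx=3,fy=3,interpolation=cv2.INTER_NEAREST))
print(s["t"],s["eef_pos"],np.degrees(s["ee_rot"]))
E
```

```text
4.775 [ 0.45486599 -0.0701546   0.1212676 ] [-179.92526316    0.18977139   35.28196849]
```

View pics/w2z.png

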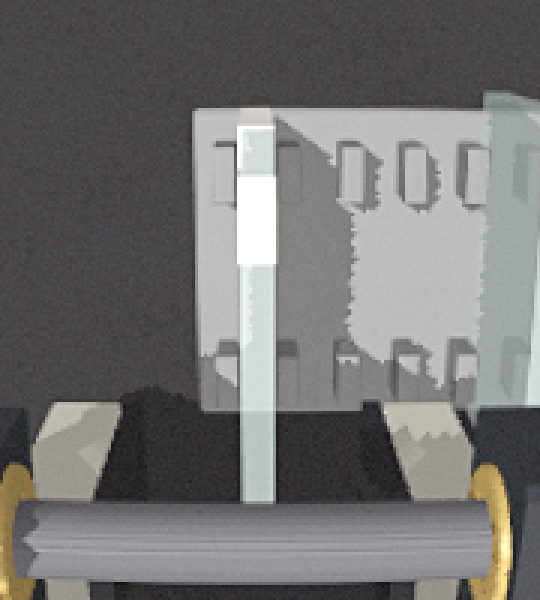

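The plate is parallel to the fingers. Its centre is at crop column 257, with the fingers around it at 121 and 383. The frost boundary is at crop row 264. Quick numeric check.

```bash
python3 - <<'E'
from h import *
from scipy.spatial.transform import Rotation as Ro
s=arm.get_state();R=Ro.from_euler("xyz",s["ee_rot"]).as_matrix()
for u,v in((256.5,177),(256.5,264),(258,480)):
    print(R.T@(wray((240+u/3-.3,100+v/3-.3),.066,s)-s["eef_pos"]))
E
```

```text
[0.04359075 0.00044392 0.05644511]
[0.02337312 0.0004558  0.05647105]
[-0.03220757  0.00089462  0.05654227]
```

Call:
move_arm(
  rows="0 0 0 0 0.0005 0.03 0.04;0 0 0 0 0 0.03 0.04;0 0 0 0 0 0.018 0.04;0 0 0 0 0 0.006 0.04;0 0 0 0 0 0 0.04",
)

```text
t: 5.45
eef_pos: [0.4569, -0.0701, 0.0393]
ee_rot: [3.141, -0.001, 0.619]
force: [0.1, 0.2, 0.1]
width: 0.0399
gripper_force: 0.0
```

Call:
move_arm(
  rows="0 0 0 0 0 0 0.02;0 0 0 0 0 0 0.012;0 0 0 0 0 0 0.006;0 0 0 0 0 0 0.004;0 0 0 0 0 0 0.004;0 0 0 0 0 0 0.004",
  squeeze=25,
)

```text
t: 6.2
eef_pos: [0.4564, -0.0703, 0.0388]
ee_rot: [3.141, -0.0, 0.619]
force: [-2.0, 0.2, 5.9]
width: 0.008
gripper_force: 25.0
```

Call:
move_arm(
  rows="0 0 0 0 0 -0.006 0.004;0 0 0 0 0 -0.012 0.004;0 0 0 0 0 -0.02 0.004;0 0 0 0 0 -0.03 0.004;0 0 0 0 0 -0.04 0.004;0 0 0 0 0 -0.04 0.004;0 0 0 0 0 -0.04 0.004;0 0 0 0 0 -0.024 0.004",
)

```text
t: 7.2
eef_pos: [0.4565, -0.0703, 0.2536]
ee_rot: [3.14, -0.003, 0.619]
force: [-0.0, 0.7, -1.6]
width: 0.008
gripper_force: 25.0
```

Call:
move_arm(
  rows="0 0 5 0 0 0 0.004;0 0 10 0 0 0 0.004;0 0 10 0 0 0 0.004;0 0 10 0 0 0 0.004;0 0 10 0 0 0 0.004;0 0 10 0 0 0 0.004;0 0 10 0 0 0 0.004;0 0 10 0 0 0 0.004",
)

```text
t: 8.2
eef_pos: [0.4559, -0.0704, 0.2513]
ee_rot: [-3.141, -0.0, -0.696]
force: [0.1, -0.2, -1.0]
width: 0.0079
gripper_force: 25.0
```

Call:
move_arm(
  rows="0 0 10 0 0 0 0.004;0 0 10 0 0 0 0.004;0 0 10 0 0 0 0.004;0 0 10 0 0 0 0.004;0 0 7 0 0 0 0.004;0 0 3.5 0 -0.02 0 0.004;0 0 0 0 -0.04 0 0.004;0 0 0 0 0 0 0.004",
)

```text
t: 9.2
eef_pos: [0.5177, -0.0691, 0.2505]
ee_rot: [3.141, -0.0, -1.571]
force: [-0.4, 0.2, -1.5]
width: 0.0077
gripper_force: 25.0
```

Call:
move_arm(
  rows="0 0 0 0 -0.04 0 0.004;5 0 0 0 -0.03 0 0.004;9 0 0 0 0 0 0.004;9 0 0 0 0 0 0.004;9 0 0 0 0 0 0.004;8 0 0 0 0 0 0.004;5 0 0 0 0 0 0.004;0 0 0 0 0 0 0.004",
)

```text
t: 10.2
eef_pos: [0.6046, -0.1099, 0.2849]
ee_rot: [-2.444, -0.042, -1.613]
force: [-1.0, -1.3, -1.5]
width: 0.0079
gripper_force: 25.0
```

```bash
python3 - <<'E'
from h import *
import cv2
s=arm.get_state();o=[]
for n in("scene","side"):
    p,d=arm.grab_frame(n);m=arm.camera_model(n);q=m["camera_from_world"]@np.r_[s["eef_pos"],1];q=m["mtx"]@(q[:3]/q[2]);u,v=int(q[0]),int(q[1])
    o.append(cv2.resize(p[v-65:v+65,u-65:u+65],(390,390),interpolation=cv2.INTER_CUBIC));print(n,u,v)
    u,v=(320,220) if n=="scene" else (360,235)
    o[-1]=np.vstack([o[-1],cv2.resize(p[v-35:v+35,u-65:u+65],(390,210),interpolation=cv2.INTER_CUBIC)])
cv2.imwrite("pics/f.png",np.hstack(o))
w,_=arm.grab_frame("wrist");cv2.imwrite("pics/w3.png",w)
print(s["t"],s["eef_pos"],np.degrees(s["ee_rot"]),s["force"],s["gripper_force"],s["q"])
E
```

```text
scene 298 168
side 335 166
10.2 [ 0.6046446  -0.10994032  0.28494539] [-140.04582417   -2.39058498  -92.3946559 ] [-0.99029652 -1.29596431 -1.50771418] 24.999032020568848 [ 0.05667744 -0.11900728 -0.93103894  0.96712753 -0.1155959  -1.01294144]
```

View pics/f.png

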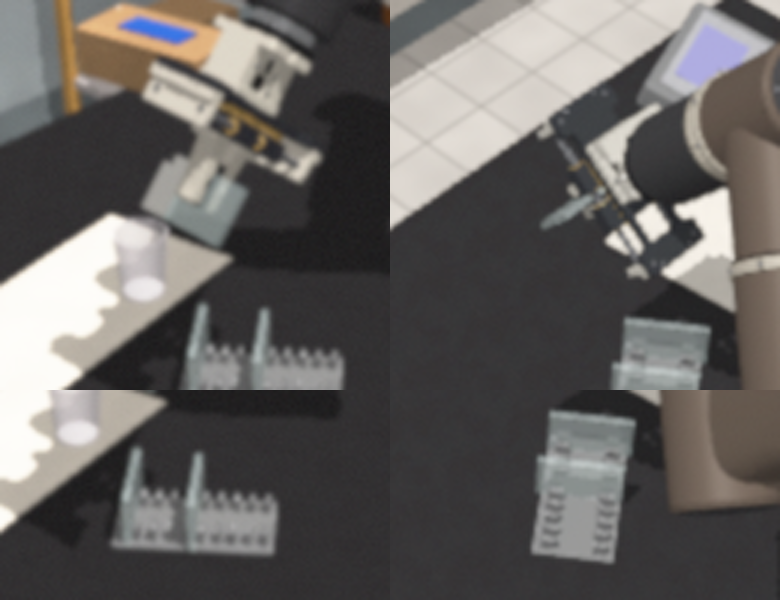

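View pics/w3.png

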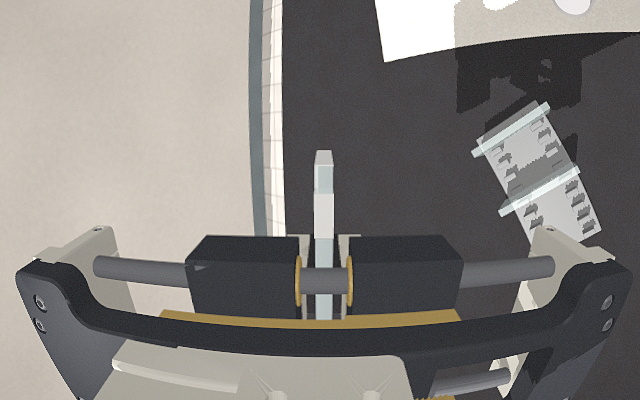

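The plate is held squarely on its clear part and the other two plates are undisturbed. However, joint 5 ran close to its limit (q5 = -0.12), so the tilt fell short. I'll untilt, move right and forward where the wrist has room, and tilt again.

Call:
move_arm(
  rows="-6 0 0 0 0 0 0.004;-9 0 0 0 0 0 0.004;-9 0 0 0 0 0 0.004;-9 0 0 0 0 0 0.004;-7 0 0 0 0 0 0.004;0 0 0 0 0 0 0.004",
)

```text
t: 11.1
eef_pos: [0.618, -0.1287, 0.2941]
ee_rot: [-3.033, -0.068, -1.641]
force: [-0.1, 0.2, -1.1]
width: 0.0082
gripper_force: 25.0
```

```bash
cat >> h.py <<'E'
def togo(pos,tilt=45):
    from scipy.spatial.transform import Rotation as Ro
    s=arm.get_state();R=Ro.from_euler("xyz",s["ee_rot"]);t=np.radians(tilt)
    z=np.array([np.sin(t),0,-np.cos(t)]);x=np.array([0,-1.,0]);T=Ro.from_matrix(np.c_[x,np.cross(z,x),z])
    print(s["t"],s["eef_pos"].round(4),"turn",np.degrees((R.inv()*T).as_rotvec()).round(2),"shift",R.inv().apply(np.array(pos)-s["eef_pos"]).round(4),"q",s["q"].round(3))
E
python3 -c "
from h import *
togo((.66,-.30,.25),0)"
```

```text
11.1 [ 0.618  -0.1287  0.2941] turn [-6.11 -4.09 -3.79] shift [ 0.1646 -0.0475  0.0608] q [ 0.158  0.185 -0.137  0.098 -1.159 -0.259]
```

Call:
move_arm(
  rows="-3 -2 -2 0.02 -0.006 0.005 0.004;-3.1 -2.1 -1.8 0.035 -0.01 0.01 0.004;0 0 0 0.04 -0.01 0.01 0.004;0 0 0 0.04 -0.01 0.01 0.004;0 0 0 0.025 -0.006 0.005 0.004;0 0 0 0 0 0 0.004",
)

```text
t: 11.85
eef_pos: [0.656, -0.2939, 0.2595]
ee_rot: [-3.138, -0.002, -1.574]
force: [0.1, 0.3, -1.2]
width: 0.008
gripper_force: 25.0
```

Call:
move_arm(
  rows="5 0 0 0 0 0 0.004;8 0 0 0 0 0 0.004;8 0 0 0 0 0 0.004;8 0 0 0 0 0 0.004;8 0 0 0 0 0 0.004;5 0 0 0 0 0 0.004;3 0 0 0 0 0 0.004;0 0 0 0 0 0 0.004",
)

```text
t: 12.85
eef_pos: [0.6556, -0.2927, 0.2617]
ee_rot: [-2.351, -0.003, -1.574]
force: [0.8, -0.1, -0.5]
width: 0.0083
gripper_force: 25.0
```

```bash
python3 -c "
from h import *
togo((.66,-.30,.25))"
```

```text
12.85 [ 0.6556 -0.2927  0.2617] turn [-0.3  -0.24  0.02] shift [0.0072 0.0052 0.0114] q [-0.286  0.123 -0.3   -0.499 -0.424  0.665]
```

Call:
move_arm(
  rows="-0.3 -0.2 0 0 0.004 0.004 0.004;0 0 0 0 0.004 0.004 0.004;0 0 0 0 0 0 0.004;0 0 0 0 0 0 0.004;0 0 0 0 0 0 0.004",
)

```text
t: 13.48
eef_pos: [0.6562, -0.2941, 0.2496]
ee_rot: [-2.357, -0.002, -1.571]
force: [-0.6, 0.0, -0.2]
width: 0.0078
gripper_force: 25.0
```

```bash
python3 - <<'E'
from h import *
import cv2
togo((.66,-.30,.25));s=arm.get_state();o=[]
for n in("scene","side"):
    p,d=arm.grab_frame(n);m=arm.camera_model(n);q=m["camera_from_world"]@np.r_[s["eef_pos"],1];q=m["mtx"]@(q[:3]/q[2]);u,v=int(q[0]),int(q[1])
    o.append(cv2.resize(p[v-40:v+40,u-40:u+40],(400,400),interpolation=cv2.INTER_CUBIC))
w,_=arm.grab_frame("wrist");o.append(w[120:320,220:420])
cv2.imwrite("pics/g.png",np.vstack([np.hstack(o[:2]),np.hstack([o[2],w[60:260,0:600]])]))
print(s["force"],s["gripper_force"],s["width"])
E
```

```text
13.475 [ 0.6562 -0.2941  0.2496] turn [ 0.06 -0.11  0.06] shift [ 0.0059 -0.0029  0.0025] q [-0.294  0.139 -0.299 -0.52  -0.42   0.694]
[-0.55686639  0.04091362 -0.23801685] 24.999720454216003 0.007823013289890931
```

View pics/g.png

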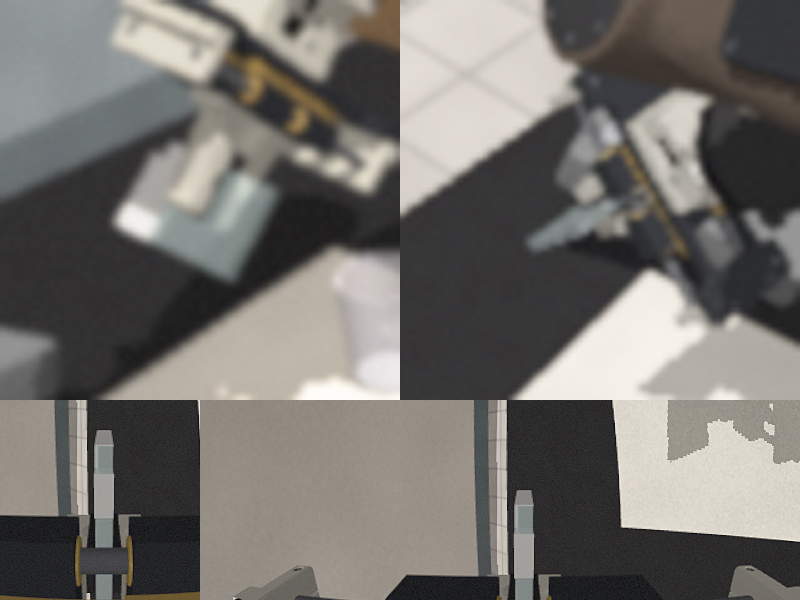

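```bash
python3 - <<'E'
from h import *
m=arm.camera_model("wrist");K=m["mtx"];M=m["mount"]
for u,v,z in((324,192,-.0275),(324,238,-.0275),(324,150,-.0175)):
    w=np.array([(u-K[0,2])/K[0,0],(v-K[1,2])/K[1,1]]);r=np.hypot(*w);d=M[:3,:3]@np.r_[w/r*np.sin(r),np.cos(r)];c=M[:3,3]
    print(c+d*(z-c[2])/d[2])
E
```

```text
[ 0.04234998  0.0001775  -0.0275    ]
[ 0.02176066  0.00017648 -0.0275    ]
[ 0.05843777  0.00019366 -0.0175    ]
```

```bash
python3 - <<'E'
from h import *
s=arm.get_state();p=s["eef_pos"];m=arm.camera_model("scene");T=m["camera_from_world"];q=m["mtx"]@(T@np.r_[p,1])[:3];u0,v0=(q[:2]/q[2]).astype(int)
n=np.array([1,0,1])/2**.5;R=T[:3,:3];c=-R.T@T[:3,3]
P=[]
for u,v in((116,224),(237,283),(277,187)):
    d=R.T@np.linalg.inv(m["mtx"])@[u0-40+u/5-.4,v0-40+v/5-.4,1];P.append(c+d*(n@(p+.004*n-c))/(n@d));print(P[-1]-p)
e=P[0]-P[1];print(np.linalg.norm(e),"slope deg",np.degrees(np.arcsin(e[2]/np.linalg.norm(e))),np.linalg.norm(P[2]-P[1]))
E
```

```text
[ 0.02602281 -0.053447   -0.02036596]
[ 0.0257025   0.05738251 -0.02004565]
[-0.01771711  0.05017655  0.02337397]
0.11083043265013794 slope deg -0.16558989289523637 0.06182597882887801
```

The long edge is level to within about 0.2° and the plate is held at the right tilt and height, so I'm handing in.

```bash
python3 -c "
from station import arm
print(arm.job_done())"
```

```text
the job is handed in; nothing more can be done
None
```

The notched plate is gripped on its clear part and held about 25 cm above the bench, long edges level, tipped 45° with the frosted face up and away from the robot; the rack's other two plates looked undisturbed in the last view of them, and the job is handed in at about 14 s (no verdict shown).

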